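# Wedge the alarm clock fast in the work holder and wind it up

## Task

Push the work holder's thumb wedge along its ramp until it jams and the sliding jaw grips the clock fast. Then wind the clock's wing key clockwise until its spring is fully wound. Leave the clock lying flat in the jaws, still wedged fast, and everything else on the bench where it lies.

Things in the scene. Friction and masses are not known exactly. Their poses are not given: they have to be found in the camera images.
- holder: Fixed bench work holder: grey base 200 x 310 x 16 mm, two dark vee jaws 56 mm high. Origin on the bench, below the middle between the jaws. z up; y from the fixed jaw (y = -0.10) to the sliding jaw (+0.10); x: the way the wedge is pushed home. The wedge runs along x at y = 0.14, between the sliding jaw's sloping tail and a 41 mm high end stop at y = 0.15 to 0.18. Yaw within 0.35 rad.
- jaw: Sliding vee jaw bar of the holder, dark steel, rubber-faced pads, 140 mm wide along x of the holder, 56 mm high. Its frame is that of the holder when the jaw is open. Driven by the wedge only: it closes (to -y of the holder) 1 mm for each 8 mm of wedge travel and grips the clock after about 4.5 mm.
- wedge (a joint): Travel (m) of the thumb wedge along +x of the holder, 0 to 0.055; starts at 0 to 0.008. It slides against 7 N of friction and stays where left. The jaw first touches the clock at about 0.01 to 0.03, pushes it against the fixed jaw, and at about 0.036 to 0.044 the wedge jams: push on to 12 to 18 N until it goes no farther.
- wedge_tab (a point): Middle of the rear (-x) upright face of the wedge's thumb tab, the face to push to +x. The tab is a steel block on the wedge's thick end: 14 mm along x (all on the +x side of this point), 24 mm along y, its top 15 mm above this point and 66 mm above the bench; free on all sides higher than 41 mm above the bench. Moves with the wedge; axes as the holder's.
- clock: Twin-bell alarm clock lying face down, loose, between the jaws: white drum 140 mm across, 56 mm deep, 0.65 kg; bells and carrying handle on its +x side (out to 131 mm), two short feet at -x. Origin: centre of the drum's underside, 19 mm above the bench; z up. Its flat back, with two set knobs 7 mm high in the +x half, is on top, 75 mm above the bench. Loose by a few mm until wedged.
- key (a joint): Winding (rad), growing as the key turns clockwise seen from above: 0 run down, 12.57 fully wound, at a firm stop. Starts 3.4 to 5.0 rad short of the stop. Takes 0.13 to 0.16 N m to turn. Let go, a click holds it where it is; but twisting it back unwinds it, so let go before turning the hand back. Twisting on at the stop does no harm.
- key_grip (a point): Centre of the key's bow, on its vertical turning axis: a brass wing key standing on the clock's back, 12 mm from the drum's centre towards the feet. The bow is an upright plate 50 mm wide along this point's x, 9 mm thick along its y (pinch across y), reaching 14 mm above and below this point; stem 10 mm thick. The point is 28 mm above the clock's back, 103 mm above the bench. Turns with the key.
- phone_front: Black phone lying face up, 150 x 72 x 9 mm; origin under its centre. Bystander.
- phone_back: Grey phone lying face down, 150 x 72 x 9 mm; origin under its centre. Bystander.
- phone_open: Opened phone showing its board, 150 x 72 x 10 mm; origin under its centre. Bystander.
- driver: Screwdriver with a red handle, 150 mm long, lying beside the fixed jaw; origin under its middle. Bystander.
- tray: White divided parts tray, 85 x 110 x 18 mm, near the bells; origin under its centre. Bystander.
- flux_jar: Small amber jar with a black cap, 42 mm across, 50 mm tall, near the bells; origin under its centre. Bystander.
- tweezers: Steel tweezers, 150 mm long, 20 mm wide, 8 mm high, lying; origin under their middle. Bystander.

How it is judged:
By the outcome, as a careful person would: the job done as asked, in the order asked, and still so for the second after the job is handed in, with the robot touching nothing.
It also fails if it takes over 67 s, if anything falls off the work surface, if the arm or the gripper's body presses on something with over 40 N, if the wrist force passes 120 N, or if a joint passes its speed limit or range.

## Robot

A 6-joint arm with a two-finger parallel gripper is mounted at the origin on the work surface. World frame = base frame: x ahead of the robot, y to its left, z up, the work surface at z = 0. Lengths are in m, angles in rad, forces in N, time in s.
With the tool pointing down it reaches from about 0.325 to 0.775 m from the base axis. Payload 5.5 kg.
Tool frame: the origin (TCP) lies on the centre line of the jaws, within the pads' length; the fingertips stand 25 mm ahead of it and the grasp point (between the pads) lies 6 mm ahead of it; z points along the fingers, y is the line along which they close (so a half turn about z gives the same grasp; the last joint's range is limited). The gripper opens to 88 mm and grips with 3 to 60 N. Pads are 20 mm wide; open, the fingers measure 115 mm over their backs; the gripper's body (75 mm by 178 mm) begins 61 mm behind the grasp point.
Start: joints at [1.259, 0.091, 1.231, -0, 1.82, -0.057], TCP at [0.151, 0.581, 0.248] pointing down, gripper open.
Joint ranges: [-2.87, 2.87], [-0.86, 2.18], [0.17, 2.46], [-1.51, 4.65], [0.06, 2.69], [-2.65, 2.65]. Speed limits (rad/s): [2.57, 2.57, 3.01, 3.14, 3.14, 3.14].

## Interface

Orientations are given as a unit quaternion [w, x, y, z].
In Python, from cell import get_state, read_camera, camera_info, finish_job gives the robot as it stands.
- The arm moves only by the tool play_rows, never from a script. Its argument "plan" is text: rows parted by semicolons, each of 7 numbers parted by spaces: the turn, a rotation vector about the world's x, y, z in rad, then the shift along the world's x, y, z in mm, then the opening, from 0 (shut) to 1 (fully open). In form: ax ay az dx dy dz claw; .... A call has 1 to 20 rows; each row is the pose to reach, as a shift and turn from the pose commanded when the call began; what a row does not reach only later rows make up. A row lasts 1/8 s, in which the tool goes at most 62.5 mm and 10.7 degrees, less where a joint would pass 70% of its speed; a pose out of reach is approached as far as the arm can. A call with a gripper value outside its range is refused whole. The fingers move at their own pace and stop on an object; "force" is the grip in N (left out, the last holds). Time passes only in rows, so rows that repeat a pose let the fingers close. It gives the time, the measured TCP pose, the force, the opening and the grip force at its end, in the units of the state.
- get_state(): the state, without advancing time (a new reading comes with each control period).
- read_camera(name): name is "scene" or "top" or "wrist"; returns (picture, depth): 480x640x3 uint8, red, green, blue; 480x640 float32, m along the optical axis (not along the pixel's ray), 0 where there is no reading.
- camera_info(name): a dict with "K" (3x3 intrinsics, pixels), "R" (3x3) and "t" (3): a world point X has camera coordinates R X + t; the wrist camera has in their place "tool_from_camera" (4x4, takes a point from camera to tool coordinates, whose origin is the TCP and whose axes are the flange's). Camera axes: x right, y down, z forward; pixel columns grow to the right and rows downward; lengths in m; the calibration is good to about 2 mm. A picture is of the moment at which its call begins: read the wrist's pose just before it. camera_info takes no time and is no camera call.
- finish_job(): hands the job in; it is judged then, once.
The state is a dict: "t": time; "qpos": joint angles; "qd": joint speeds; "tau": joint torques, N m; "tcp_pos": TCP position; "orientation": TCP orientation; "ft_force": force on the tool from outside, world axes, zero at the start; "ft_torque": the same for the moment, N m; "gripper_width": finger opening in m; "gripper_force": force on a finger pad.
Only numpy, scipy, OpenCV 4.12 (cv2) and the standard library are available. Lean on these libraries where they do the work, as an engineer would, in place of code of your own. Each camera call takes 0.05 s, during which the arm holds its last target. There are 200 camera calls.

## Working session

There is one attempt and no reset: what is moved stays moved. The work goes in short steps, Python scripts to look and compute and a tool call to move; the robot and the scene stay as the last step left them, time stands still between calls to the robot, and variables do not carry over. Pictures are saved under pics/ and viewed, at most 10 in all, crops included, and the job is handed in when it is done.

Besides the shell and the picture viewer there is one more tool, called by a JSON object that holds its "op" and its "data". play_rows: Moves the arm, as the interface text tells. Its arguments: {"type":"object","properties":{"plan":{"type":"string"},"force":{"type":"number"}},"required":["plan"]}

```bash
mkdir -p pics
cat > h.py <<'E'
import numpy as np,cv2
from cell import get_state,read_camera,camera_info,finish_job
def grab(n,f=None):
    p,d=read_camera(n)
    if f: cv2.imwrite('pics/'+f,p[:,:,::-1])
    return p,d
def pts(n,d):
    c=camera_info(n);K=np.array(c['K']);v,u=np.mgrid[:480,:640]
    P=np.stack([(u-K[0,2])/K[0,0]*d,(v-K[1,2])/K[1,1]*d,d],-1)
    return (P-np.array(c['t']))@np.array(c['R'])
E
python3 - <<'E'
from h import *
s=get_state();print(s)
for n in('top','scene'):
    p,d=grab(n,n+'.png');np.savez(n+'.npz',p=p,d=d);c=camera_info(n);print(c)
E
```

```text
{'t': 0.0, 'qpos': array([ 1.25930091e+00,  9.18538858e-02,  1.23184168e+00, -4.40044728e-06,
        1.81978582e+00, -5.66908438e-02]), 'qd': array([ 0.00061914, -0.00051572, -0.00083741, -0.00105763, -0.00027245,
        0.00016865]), 'tau': array([-9.27548390e-04, -4.46467924e+01, -4.06437457e+01,  6.97579421e-02,
        2.93161743e-02, -1.61573830e-04]), 'tcp_pos': array([0.15115954, 0.58040457, 0.24653476]), 'orientation': array([-1.70774324e-04,  1.27058392e-01,  9.91894789e-01, -9.28800197e-04]), 'ft_force': array([ 0.07385905, -1.10814472,  0.73206007]), 'ft_torque': array([0.03190167, 0.02859625, 0.05196537]), 'gripper_force': 0.0, 'gripper_width': 0.0879443929568933}
{'K': array([[475.99944858,   0.        , 320.68610692],
       [  0.        , 475.99944858, 237.93003031],
       [  0.        ,   0.        ,   1.        ]]), 'R': array([[-0.00139365, -0.99987108, -0.01599634],
       [-0.98597539,  0.00404348, -0.16684177],
       [ 0.16688494,  0.01553948, -0.98585391]]), 't': array([-0.00613216,  0.59568718,  1.10433166])}
{'K': array([[461.7007034 ,   0.        , 320.62071654],
       [  0.        , 461.7007034 , 239.08826716],
       [  0.        ,   0.        ,   1.        ]]), 'R': array([[ 0.8878533 ,  0.46009978,  0.00497051],
       [ 0.26321194, -0.49899965, -0.82566266],
       [-0.37740692,  0.73437562, -0.56414224]]), 't': array([-0.51395808, -0.09269153,  1.52344383])}
```

View pics/top.png

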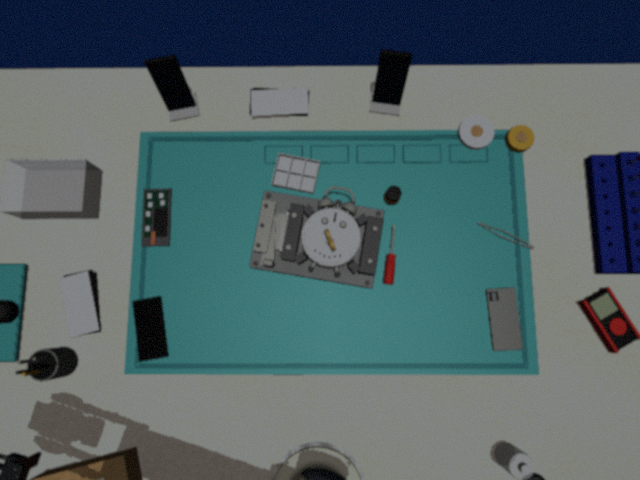

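View pics/scene.png

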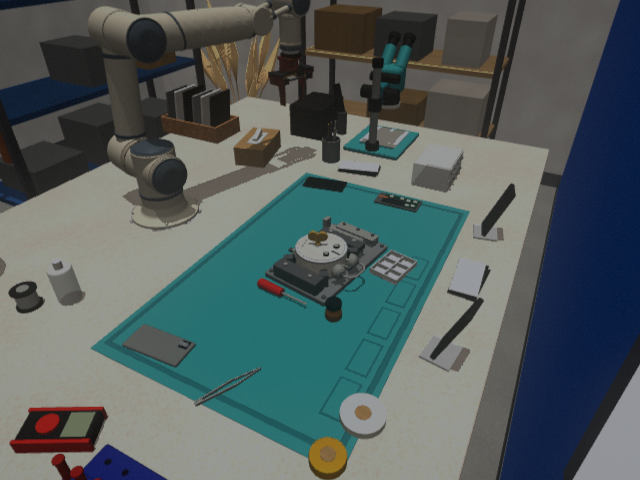

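The top view shows the holder around (318,240) with bells up (+x world) and the sliding jaw, wedge and end stop on the left (about 265–290, 230). The key is at (330,240). The scene view agrees. Next is a coarse holder pose, then a close look with the wrist camera.

Run:
```python
from h import *
z=np.load('top.npz');X=pts('top',z['d'])
print(camera_info('wrist'))
for n,u,v in[('key',330,240),('clock',320,255),('TL',265,192),('TR',385,210),('BR',375,287),('BL',250,267),('mat',420,300),('wedge',268,240)]:print(n,X[v,u])
m=(X[...,2]>.010)&(X[...,2]<.022)&(abs(X[...,1])<.25)&(X[...,0]>.4)&(X[...,0]<.75)
m=cv2.morphologyEx(m.astype(np.uint8),cv2.MORPH_OPEN,np.ones((3,3)))
n,l,st,_=cv2.connectedComponentsWithStats(m)
print(st)
H=(X[...,2]>.008)&(X[...,2]<.12)&(abs(X[...,1])<.25)&(X[...,0]>.4)&(X[...,0]<.75)
n,l,st,_=cv2.connectedComponentsWithStats(H.astype(np.uint8))
i=1+st[1:,4].argmax();print(cv2.minAreaRect(X[l==i][:,:2].astype(np.float32)))
k=(X[...,2]>.095)&(abs(X[...,1])<.25)&(X[...,0]>.4)&(X[...,0]<.75);print(k.sum(),X[k].mean(0))
q=(X[...,2]>.07)&(X[...,2]<.08)&(abs(X[...,1])<.25)&(X[...,0]>.4)&(X[...,0]<.75);print(cv2.minEnclosingCircle(X[q][:,:2].astype(np.float32)))
```

```text
{'K': array([[372.85300171,   0.        , 316.33479119],
       [  0.        , 372.85300171, 236.90408099],
       [  0.        ,   0.        ,   1.        ]]), 'tool_from_camera': array([[-5.36591390e-04, -9.64455384e-01, -2.64245198e-01,
         7.16376456e-02],
       [ 9.99999843e-01, -5.59663374e-04,  1.20306769e-05,
        -1.04600900e-05],
       [-1.59491410e-04, -2.64245150e-01,  9.64455533e-01,
        -1.38040137e-01],
       [ 0.00000000e+00,  0.00000000e+00,  0.00000000e+00,
         1.00000000e+00]])}
key [ 0.58013492 -0.03006654  0.11285735]
clock [ 0.55018316 -0.0065404   0.07834832]
TL [0.72104645 0.13455626 0.01400514]
TR [ 0.67425232 -0.17039425  0.00644229]
BR [ 4.79977269e-01 -1.41726204e-01 -8.83337267e-05]
BL [0.52965574 0.16892339 0.01070075]
mat [ 0.44775999 -0.25222    -0.00130423]
wedge [0.59252044 0.12126717 0.04137909]
[[     0      0    640    480 304783]
 [   264    191      3      4     12]
 [   263    192     55     21    542]
 [   334    203      3      4     12]
 [   338    205      3      3      9]
 [   356    206     22     10    165]
 [   379    209      5      8     33]
 [   303    214      4      8     28]
 [   360    226      5     11     43]
 [   392    228      3      3      9]
 [   391    237      3      4     12]
 [   360    239      3      4     12]
 [   299    242      3      4     12]
 [   353    245      9     18     80]
 [   297    247      7      6     33]
 [   249    251     23     20    182]
 [   274    252     99     35   1203]
 [   368    281      5      7     30]]
((0.6217203736305237, -0.0013541877269744873), (0.3137936294078827, 0.24363142251968384), 80.58108520507812)
1310 [ 0.41620473 -0.02591893  1.10932006]
((0.597133219242096, 0.021848859265446663), 0.12339546531438828)
```

{"op": "play_rows", "data": {"plan": "0 0 0.09 100 -140 60 1;0 0 0.09 420 -530 60 1;0 0 0.09 420 -530 60 1;0 0 0.09 420 -530 60 1;0 0 0.09 420 -530 60 1;0 0 0.09 420 -530 60 1;0 0 0.09 420 -530 60 1;0 0 0.09 420 -530 60 1;0 0 0.09 420 -530 60 1;0 0 0.09 420 -530 60 1;0 0 0.09 420 -530 60 1;0 0 0.09 420 -530 60 1;0 0 0.09 420 -530 60 1;0 0 0.09 420 -530 60 1;0 0 0.09 420 -530 60 1;0 0 0.09 420 -530 60 1"}}

```text
t: 2.1
tcp_pos: [0.5709, 0.0514, 0.308]
orientation: [0.0, 0.082, 0.997, 0.0]
ft_force: [0.1, -0.1, 0.3]
gripper_width: 0.0878
gripper_force: 0.0
```

```bash
cat >> h.py <<'E'
from scipy.spatial.transform import Rotation as Ro
def wrist(f=None):
    s=get_state();p,d=grab('wrist',f);c=camera_info('wrist');K=np.array(c['K']);T=np.array(c['tool_from_camera'])
    v,u=np.mgrid[:480,:640]
    P=np.stack([(u-K[0,2])/K[0,0]*d,(v-K[1,2])/K[1,1]*d,d],-1)
    q=s['orientation'];R=Ro.from_quat([q[1],q[2],q[3],q[0]]).as_matrix()
    X=(P@T[:3,:3].T+T[:3,3])@R.T+s['tcp_pos'];X[d==0]=np.nan
    return p,X,s
E
python3 - <<'E'
from h import *
p,X,s=wrist('w1.png');np.savez('w1.npz',p=p,X=X);print(s['t'],s['tcp_pos'],s['orientation'])
E
```

```text
2.1 [0.57088146 0.05142013 0.30804198] [3.41050829e-04 8.16635888e-02 9.96659892e-01 4.83267332e-05]
```

View pics/w1.png

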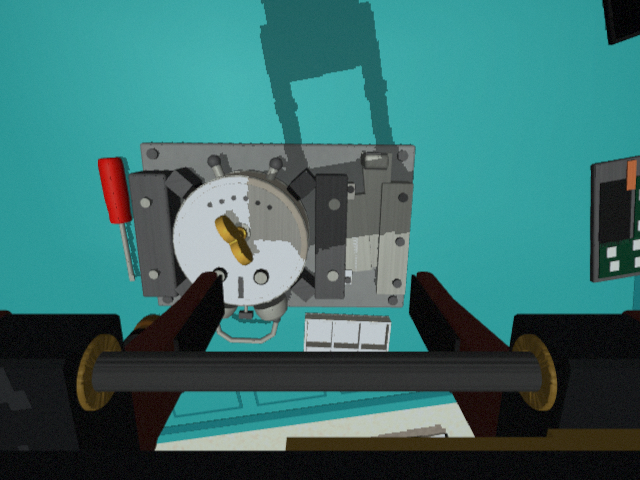

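The wrist view shows the thumb tab at (376,160), the drum centred near (240,240) with the key bow from (222,225) to (247,260), and the end stop at (395,240).

Run:
```python
from h import *
z=np.load('w1.npz');p,X=z['p'],z['X'];Z=X[...,2]
v,u=np.mgrid[:480,:640]
b=(u>130)&(u<420)&(v>135)&(v<315)
base=(b&(Z>.010)&(Z<.12)&(v<280)).astype(np.uint8)
c=max(cv2.findContours(base,0,1)[0],key=cv2.contourArea)[:,0]
r=X[c[:,1],c[:,0]]
# rear edge line: contour points near base height, top rows
e=X[(b&(abs(Z-.016)<.004))]
print('base rect',cv2.minAreaRect(e[:,:2].astype(np.float32)))
cols=range(170,355,5);E=[]
for cc in cols:
    rr=np.where(b[:,cc]&(abs(Z[:,cc]-.016)<.004))[0]
    if len(rr):E.append(X[rr[0],cc])
E=np.array(E);f=np.polyfit(E[:,1],E[:,0],1);print('rear edge yaw',-np.arctan(f[0]),np.median(abs(np.polyval(f,E[:,1])-E[:,0])))
t=(u>355)&(u<395)&(v>145)&(v<178)
tt=t&(Z>.058)&(Z<.072);print('tab',tt.sum(),X[tt].mean(0),cv2.minAreaRect(X[tt][:,:2].astype(np.float32)), u[tt].min(),u[tt].max(),v[tt].min(),v[tt].max())
k=b&(Z>.108)&(u<270)&(u>205)&(v>205)&(v<275);print('key',k.sum(),X[k].mean(0),X[k][:,2].max(),cv2.minAreaRect(X[k][:,:2].astype(np.float32)))
yel=(p[...,0]>p[...,2]*1.8)&k; print(yel.sum(), X[yel].mean(0),cv2.minAreaRect(X[yel][:,:2].astype(np.float32)))
C=X[k][:,:2]-X[k][:,:2].mean(0);print('dir',np.linalg.svd(C,full_matrices=False)[2][0])
q=b&(Z>.070)&(Z<.08)&(u>165)&(u<312)
c=max(cv2.findContours(q.astype(np.uint8),0,1)[0],key=cv2.contourArea)
c=c[c[:,0,1]<265];P=X[c[:,1],c[:,0]] if c.ndim==2 else X[c[:,0,1],c[:,0,0]]
A=np.c_[2*P[:,:2],np.ones(len(P))];s=np.linalg.lstsq(A,(P[:,:2]**2).sum(1),rcond=None)[0];print('drum',s[:2],np.sqrt(s[2]+s[0]**2+s[1]**2),np.nanmean(X[q][:,2]))
```

```text
base rect ((0.5977343916893005, -0.012952551245689392), (0.3397352397441864, 0.19943013787269592), 80.1410903930664)
rear edge yaw -0.17144105248716535 0.00021070067177619833
tab 379 [0.53459219 0.11780776 0.06601448] ((0.5348771810531616, 0.118327796459198), (0.02405560575425625, 0.015011769719421864), 80.6746597290039) 364 388 153 168
key 653 [ 0.57927086 -0.02676983  0.12630685] 0.28936665690202157 ((0.5797568559646606, -0.012737112119793892), (0.050488315522670746, 0.051645249128341675), 9.410350799560547)
626 [ 0.58023918 -0.02775506  0.12111293] ((0.5799953937530518, -0.013428524136543274), (0.05044401437044144, 0.05052649974822998), 8.98669147491455)
dir [ 0.99946256 -0.03278108]
drum [ 0.59403191 -0.03214425] 0.06992162791309743 0.07640474765514887
```

{"op": "play_rows", "data": {"plan": "0 0 0 -40 40 -30 0;0 0 0 -68 72 -60 0;0 0 0 -68 72 -120 0;0 0 0 -68 72 -180 0;0 0 0 -68 72 -220 0;0 0 0 -68 72 -236 0;0 0 0 -68 72 -236 0;0 0 0 -68 72 -236 0", "force": 30}}

```text
t: 3.15
tcp_pos: [0.5045, 0.1229, 0.0741]
orientation: [0.002, 0.082, 0.997, 0.0]
ft_force: [0.4, -0.0, -0.4]
gripper_width: 0.0115
gripper_force: 0.0
```

{"op": "play_rows", "data": {"plan": "0 0 0 4.9 -0.8 -1 0;0 0 0 9.9 -1.7 -1 0;0 0 0 14.8 -2.5 -1 0;0 0 0 19.7 -3.4 -1 0;0 0 0 24.6 -4.2 -1 0;0 0 0 29.6 -5.0 -1 0;0 0 0 34.5 -5.9 -1 0;0 0 0 39.4 -6.7 -1 0;0 0 0 39.4 -6.7 -1 0;0 0 0 39.4 -6.7 -1 0"}}

```text
t: 4.4
tcp_pos: [0.5421, 0.1161, 0.0709]
orientation: [-0.001, 0.082, 0.997, 0.0]
ft_force: [-4.8, -0.0, 3.2]
gripper_width: 0.0005
gripper_force: 2.5
```

{"op": "play_rows", "data": {"plan": "0 0 0 2 -0.3 0 0;0 0 0 4 -0.7 0 0;0 0 0 6 -1 0 0;0 0 0 8 -1.4 0 0;0 0 0 8 -1.4 0 0"}}

```text
t: 5.03
tcp_pos: [0.5496, 0.1148, 0.0708]
orientation: [-0.002, 0.082, 0.997, 0.0]
ft_force: [-8.2, 0.2, 4.7]
gripper_width: 0.0004
gripper_force: 3.6
```

{"op": "play_rows", "data": {"plan": "0 0 0 2 -0.3 0 0;0 0 0 4 -0.7 0 0;0 0 0 4 -0.7 0 0"}}

```text
t: 5.4
tcp_pos: [0.5523, 0.1143, 0.0709]
orientation: [-0.003, 0.082, 0.997, 0.0]
ft_force: [-12.4, 1.3, 7.7]
gripper_width: 0.0009
gripper_force: 6.7
```

{"op": "play_rows", "data": {"plan": "0 0 0 2 -0.3 0 0;0 0 0 3 -0.5 0 0;0 0 0 3 -0.5 0 0;0 0 0 3 -0.5 0 0"}}

```text
t: 5.9
tcp_pos: [0.5539, 0.1141, 0.0709]
orientation: [-0.005, 0.082, 0.997, -0.0]
ft_force: [-19.4, 1.6, 11.1]
gripper_width: 0.0005
gripper_force: 9.7
```

{"op": "play_rows", "data": {"plan": "0 0 0 1 -0.2 0 0;0 0 0 2 -0.4 0 0;0 0 0 2 -0.4 0 0;0 0 0 2 -0.4 0 0"}}

```text
t: 6.4
tcp_pos: [0.555, 0.1139, 0.0709]
orientation: [-0.006, 0.082, 0.997, 0.0]
ft_force: [-23.6, 1.6, 13.7]
gripper_width: 0.0003
gripper_force: 11.7
```

{"op": "play_rows", "data": {"plan": "0 0 0 -10 1.7 0 0;0 0 0 -25 4 0 0;0 0 0 -25 4 60 0;0 0 0 -25 4 120 0.3;0 0 0 -25 4 180 1;0 0 0 0 -30 237 1;0 0 0 9 -62 237 1;0 0 0 9 -62 237 1;0 0 0 9 -62 237 1;0 0 0 9 -62 237 1"}}

```text
t: 7.65
tcp_pos: [0.5683, 0.0518, 0.3069]
orientation: [-0.001, 0.082, 0.997, 0.0]
ft_force: [-0.2, -0.1, 0.8]
gripper_width: 0.0669
gripper_force: 0.0
```

```bash
cat > m.py <<'E'
from h import *
import sys
p,X,s=wrist(sys.argv[1]);Z=X[...,2];print(s['t'],s['tcp_pos'],s['orientation'],s['ft_force'])
G=X[np.nan_to_num(Z)>0]
h=np.array([np.cos(-.168),np.sin(-.168)]);n=np.array([-h[1],h[0]])
tc=np.array([.5346,.1178])
d=X[...,:2]-tc;a=d@h;b=d@n
tt=(a>-.02)&(a<.07)&(abs(b)<.018)&(Z>.060)&(Z<.072)
print('tab',tt.sum(),X[tt].mean(0),'travel',a[tt].mean(),b[tt].mean())
d=X[...,:2]-np.array([.581,-.030])
k=(np.hypot(d[...,0],d[...,1])<.032)&(Z>.098)&(Z<.125)&(p[...,0]>1.5*p[...,2])
r=cv2.minAreaRect(X[k][:,:2].astype(np.float32));C=X[k][:,:2]-X[k][:,:2].mean(0)
D=np.linalg.svd(C,full_matrices=False)[2][0];print('key',k.sum(),X[k].mean(0),Z[k].max(),r,'angle',np.degrees(np.arctan2(D[1],D[0]))%180)
t=k&(Z>.1125);r=cv2.minAreaRect(X[t][:,:2].astype(np.float32));C=X[t][:,:2]-X[t][:,:2].mean(0)
D=np.linalg.svd(C,full_matrices=False)[2][0];print('keytop',t.sum(),X[t].mean(0),r,'angle',np.degrees(np.arctan2(D[1],D[0]))%180)
d=X[...,:2]-np.array([.594,-.032])
q=((np.hypot(d[...,0],d[...,1])<.085)&(Z>.070)&(Z<.0785)).astype(np.uint8)
c=max(cv2.findContours(q,0,1)[0],key=cv2.contourArea)[:,0];P=X[c[:,1],c[:,0],:2]
P=P[(P-[.594,-.032])@h<.02]
A=np.c_[2*P,np.ones(len(P))];s=np.linalg.lstsq(A,(P**2).sum(1),rcond=None)[0];print('drum',s[:2],np.sqrt(s[2]+s[0]**2+s[1]**2))
E
python3 m.py w2.png
```

```text
7.65 [0.56828331 0.05175758 0.30685276] [-6.49423404e-04  8.17806115e-02  9.96650143e-01  4.67243421e-05] [-0.20864358 -0.08182058  0.84657326]
tab 349 [0.56971218 0.11184161 0.0658904 ] travel 0.03561414995300405 -3.361989944264494e-06
key 787 [ 0.58078849 -0.0315158   0.11193849] 0.11884638962101424 ((0.5821388959884644, -0.03252331167459488), (0.05114234611392021, 0.009578832425177097), 22.043750762939453) angle 21.56577394319802
keytop 456 [ 0.58165701 -0.03240315  0.11575731] ((0.582085907459259, -0.03267951309680939), (0.04693892225623131, 0.00932900421321392), 22.043750762939453) angle 21.47318385330631
drum [ 0.59402112 -0.03504547] 0.06995983098882433
```

View pics/w2.png

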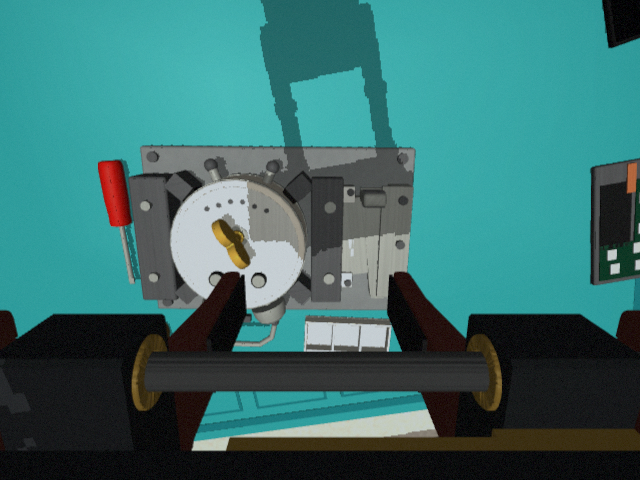

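The tab has moved 35.6 mm and the clock has shifted 3 mm against the fixed jaw. Together with the stop at 23 N, that means it is jammed. The key bow is centred at about (232,244), pointing 21.5° from world x. Now I'll check the joint-6 budget.

```bash
python3 -c "
from h import *
print(get_state()['qpos'])"
```

```text
[ 3.12189566e-02  3.30690959e-02  1.18549312e+00  1.82208062e-04
  1.92407545e+00 -1.37595960e+00]
```

{"op": "play_rows", "data": {"plan": "0 0 0.18 14 -60 -10 0.5;0 0 0.36 14 -84.5 -60 0.5;0 0 0.54 14 -84.5 -110 0.5;0 0 0.54 14 -84.5 -150 0.5;0 0 0.54 14 -84.5 -150 0.5;0 0 0.54 14 -84.5 -180 0.5;0 0 0.54 14 -84.5 -196 0.5;0 0 0.54 14 -84.5 -196 0.5;0 0 0.54 14 -84.5 -196 0.5", "force": 40}}

```text
t: 8.82
tcp_pos: [0.5833, -0.0335, 0.1134]
orientation: [0.001, -0.187, 0.982, -0.0]
ft_force: [0.1, -0.1, -0.0]
gripper_width: 0.0437
gripper_force: 0.0
```

{"op": "play_rows", "data": {"plan": "0 0 0 -1 0.8 -2 0.5;0 0 0 -1 0.8 -2 0;0 0 0 -1 0.8 -2 0;0 0 0 -1 0.8 -2 0;0 0 0 -1 0.8 -2 0;0 0 0 -1 0.8 -2 0", "force": 40}}

```text
t: 9.57
tcp_pos: [0.5818, -0.0332, 0.1097]
orientation: [0.0, -0.186, 0.982, -0.0]
ft_force: [1.2, -1.4, -0.6]
gripper_width: 0.009
gripper_force: 40.0
```

Gripped on 9 mm, as expected. Now winding clockwise.

{"op": "play_rows", "data": {"plan": "0 0 -0.15 0 0 0 0;0 0 -0.3 0 0 0 0;0 0 -0.45 0 0 0 0;0 0 -0.6 0 0 0 0;0 0 -0.75 0 0 0 0;0 0 -0.9 0 0 0 0;0 0 -1.05 0 0 0 0;0 0 -1.2 0 0 0 0;0 0 -1.35 0 0 0 0;0 0 -1.5 0 0 0 0;0 0 -1.5 0 0 0 0"}}

```text
t: 10.95
tcp_pos: [0.5821, -0.0324, 0.1097]
orientation: [0.0, 0.533, 0.846, 0.001]
ft_force: [3.0, 1.5, -1.1]
gripper_width: 0.0089
gripper_force: 40.0
```

```bash
python3 -c "
from h import *
s=get_state();print(s['qpos'][5],s['ft_torque'],s['ft_force'],s['gripper_width'])"
```

```text
-0.5619223282335322 [ 0.07909209 -0.51402967 -0.10153988] [ 3.02873888  1.45461863 -1.07303919] 0.00892475037981433
```

{"op": "play_rows", "data": {"plan": "0 0 -0.15 0 0 0 0;0 0 -0.3 0 0 0 0;0 0 -0.45 0 0 0 0;0 0 -0.6 0 0 0 0;0 0 -0.75 0 0 0 0;0 0 -0.9 0 0 0 0;0 0 -1.05 0 0 0 0;0 0 -1.2 0 0 0 0;0 0 -1.35 0 0 0 0;0 0 -1.5 0 0 0 0;0 0 -1.5 0 0 0 0"}}

```text
t: 12.32
tcp_pos: [0.5828, -0.0327, 0.1097]
orientation: [0.0, 0.967, 0.257, 0.001]
ft_force: [6.3, 0.6, -2.9]
gripper_width: 0.0088
gripper_force: 40.0
```

```bash
python3 -c "
from h import *
s=get_state();print(s['qpos'][5],s['ft_torque'],s['ft_force'],s['gripper_width'],s['tau'])"
```

```text
0.9373208373151332 [-0.05679172 -1.008531    0.00626013] [ 6.284215    0.5924572  -2.91034492] 0.008828897984173112 [ -0.17279911 -44.26573277 -39.01228666  -0.18491303   2.15037324
   0.60384242]
```

{"op": "play_rows", "data": {"plan": "0 0 -0.1 0 0 0 0;0 0 -0.2 0 0 0 0;0 0 -0.3 0 0 0 0;0 0 -0.4 0 0 0 0;0 0 -0.5 0 0 0 0;0 0 -0.6 0 0 0 0;0 0 -0.6 0 0 0 0;0 0 -0.6 0 0 0 0"}}

```text
t: 13.32
tcp_pos: [0.5829, -0.033, 0.1097]
orientation: [0.0, 0.999, -0.04, 0.002]
ft_force: [6.4, -1.0, -2.8]
gripper_width: 0.0087
gripper_force: 40.0
```

```bash
cat > st.py <<'E'
from h import *
s=get_state();q=s['orientation'];R=Ro.from_quat([q[1],q[2],q[3],q[0]]).as_matrix()
print(s['qpos'][5],s['ft_torque'],s['tau'][5],s['gripper_width'],'tooly deg',np.degrees(np.arctan2(R[1,1],R[0,1])))
E
python3 st.py
```

```text
1.5357102840944215 [-0.14900846 -1.00759187 -0.05720372] -0.016814822447486222 0.00868477675170937 tooly deg -94.56983114968313
```

{"op": "play_rows", "data": {"plan": "0 0 -0.1 0 0 0 0;0 0 -0.2 0 0 0 0;0 0 -0.3 0 0 0 0;0 0 -0.4 0 0 0 0;0 0 -0.5 0 0 0 0;0 0 -0.5 0 0 0 0;0 0 -0.5 0 0 0 0"}}

```text
t: 14.2
tcp_pos: [0.5813, -0.0327, 0.1098]
orientation: [0.0, 0.958, -0.285, -0.0]
ft_force: [-1.7, -0.2, 1.7]
gripper_width: 0.0147
gripper_force: 50.9
```

```bash
python3 st.py
```

```text
2.0352748513099 [-0.10895988  0.62256421  1.34776533] 1.2784375995397568 0.014746014091781494 tooly deg -123.17149530716108
```

The opening widened and the torque jumped to 1.35 N m, so the key has hit its stop. I'll let go in place, then rise and look.

{"op": "play_rows", "data": {"plan": "0 0 0 0 0 0 0.9;0 0 0 0 0 0 0.9;0 0 0 0 0 0 0.9;0 0 0 0 0 0 0.9;0 0 0 0 0 0 0.9;0 0 0 0 0 50 0.9;0 0 0 0 0 110 0.9;0 0 0 0 20 160 0.9;0 0 0.18 0 84 196 0.9;0 0 0.36 0 84 196 0.9;0 0 0.54 0 84 196 0.9;0 0 0.54 0 84 196 0.9"}}

```text
t: 15.7
tcp_pos: [0.5817, 0.0515, 0.3057]
orientation: [0.0, 1.0, -0.022, 0.0]
ft_force: [-0.1, -0.3, 0.5]
gripper_width: 0.0791
gripper_force: 0.0
```

```bash
python3 st.py; python3 m.py w3.png
python3 - <<'E'
from h import *
grab('top','top2.png')
E
```

```text
1.6452502552617707 [-0.00749453  0.16142476  0.03081255] -1.044241525232792 0.07914440683347834 tooly deg -92.54351171030974
15.7 [0.58165874 0.05150451 0.30566379] [ 4.40650717e-06  9.99753670e-01 -2.21945042e-02  4.80739202e-05] [-0.09113062 -0.29218844  0.54457143]
tab 348 [0.5717942  0.11140781 0.06596761] travel 0.03773939415433921 -8.292308833749424e-05
key 777 [ 0.5847082  -0.03168635  0.11244879] 0.11923833613183715 ((0.5832341313362122, -0.03278576582670212), (0.009186914190649986, 0.051541537046432495), 78.98120880126953) angle 168.29006706645077
keytop 472 [ 0.584111   -0.03257246  0.11600766] ((0.5832191705703735, -0.032759957015514374), (0.009136341512203217, 0.04618995264172554), 78.98998260498047) angle 168.40488872255509
drum [ 0.59517107 -0.03550072] 0.06996509268633422
```

View pics/w3.png

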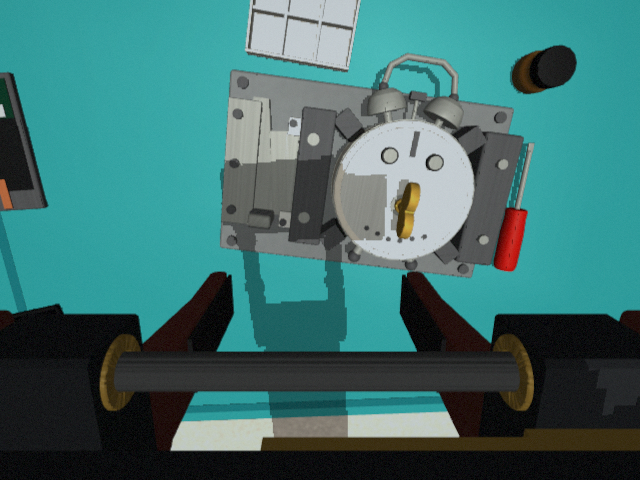

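The key now sits at 168°, so it turned 3.73 rad to its stop. Wedge travel is unchanged, and the knobs at (390,155) and (435,162) line up with the holder as before, so the clock hasn't turned. The tray, jar and driver are undisturbed.

```bash
python3 -c "
from h import *
print(finish_job())"
```

```text
the job is handed in; nothing more can be done
None
```

The job is handed in: the wedge is jammed (it stopped at about 23 N) and the clock is gripped flat in the jaws. I wound the key 3.73 rad clockwise to its firm stop, and the arm ended clear of everything about 16 s in.

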